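# Dock a round data logger in its read-out station

## Task

Load the big round data logger into the read-out station: bring it against the guide rail and slide it along the rail, keeping it on the rail all the way, until its brass band presses the sprung contact pin under the hood well in, without ramming the pin hard against its end stop. Then push the slide clamp forward by its knob until its sprung pad grips the logger firmly but gently. Leave the logger standing on the plate, pressed against rail and pin and held by the clamp, and leave the other things on the bench where they are.

Things in the scene. Friction and masses are not known exactly. Their poses are not given: they have to be found in the camera images.
- station: Read-out station, fixed: a dark grey plate 250 mm (x) by 440 mm (y), 12 mm thick. Origin: centre of the plate's underside, on the bench; x points away from the robot, y left, z up. Rail along its far edge, hooded contact block at its far left, slide clamp on the near side at y = +90 mm; the clamp's bracket covers x -68 to -48, y +63 to +117 mm, 38 mm high over the plate. Else the plate is flat.
- rail_face (a point): On the guide rail: middle of its near, slippery white face, at plate level; axes as the station's. The rail is straight along y, 380 mm long (y -190 to +190 from here), 24 mm high, 20 mm thick; its face is 95 mm to +x from the station's origin. A logger touching it has its axis 48 mm to -x from here.
- logger: The big data logger: aluminium drum, 96 mm across, 46 mm high, brass band round its waist, black cover on top, about 0.85 kg, loose on the right part of the plate, 15 to 40 mm off the rail. Too wide to be grasped. Its drag on the plate is 3.5 to 6 N, a little more along the rail. Origin: centre of its underside, z up; its turn about z does not matter.
- contact_block: Black block, 60 (x) by 50 (y) mm, 57 mm high, fixed on the plate, axes as the station's; origin: centre of its underside. Its hood, underside 52 mm over the plate, reaches 70 mm to -y from the origin; the logger passes beneath. It carries the sprung brass pin, which more than 10 N would damage.
- pin_bore (a point): Centre of the block's right face, where the sprung pin (20 mm head) comes out to -y, 23 mm over the plate, in line with the axis of a logger on the rail. A screw sets how far it stands out: at rest 17 to 43 mm, not known, must be felt. Spring: 1.5 N at first touch, 0.9 N more per mm; hard end stop at 5 mm. Press it in about half way. Let go gently, the drag keeps the logger on the sprung pin.
- clamp: Slide clamp: steel bar sliding along the station's x (+ = towards the rail) through its bracket; about 6 N drag; stays where it is left; 34 mm travel, at first 0 to 8 mm forward. Origin: on the axis of its upright knob, at plate level, 108 mm to -x from the station's origin when fully back; axes as the station's.
- clamp_knob (a point): Centre of the clamp's black knob head, 65 mm over the plate. Head 24 mm across, from 55 to 75 mm over the plate, on a steel post 16 mm across that stands free from 29 mm over the plate up. Push it to the station's +x or pinch it from above.
- pad_face (a point): Centre of the face of the clamp's flat sprung pad, 46 mm wide (y), 26 mm high, 87 mm to +x from the knob's axis at rest, 23 mm over the plate. It presses the logger towards the rail: 1.5 N at first touch, 0.7 N more per mm for 8 mm, then hard. Over 15 N on the logger is too much.
- small_logger: Not to be moved: smaller data logger of the same make, 64 mm across and 40 mm high, loose on the bench to the right of the plate; origin under its centre.
- hex_key: Not to be moved: hex key lying on the near part of the plate, 85 by 28 mm, 6 mm thick; origin near its middle.
- fitting: Not to be moved: brass fitting 22 mm across, 24 mm high, on the near right corner of the plate; origin under its centre.
- screwdriver: Not to be moved: screwdriver lying on the bench in front of the robot to the left, 200 mm long; origin under its middle.
- gauge: Not to be moved: round blue digital gauge lying on its back on the bench to the left, 104 mm across, 36 mm high with a stem; origin under its centre.
- multimeter: Not to be moved: black handheld meter lying on the bench to the right, 150 by 75 by 34 mm; origin under its centre.
- cleaner: Not to be moved: white bottle 54 mm across, 130 mm high, on the bench to the left; origin under its centre.
- board: Not to be moved: green circuit board on four feet, 100 by 75 mm, on the bench to the right; origin under its centre.
Things that resemble listed ones, but are neither listed nor needed, are in the scene too. Leave any red or turquoise look-alike of the logger alone.

How it is judged:
By the outcome, as a careful person would: the job done as asked, in the order asked, and still so for the second after the job is handed in, with the robot touching nothing.
It also fails if it takes over 72 s, if anything falls off the work surface, if the arm or the gripper's body presses on something with over 40 N, if the wrist force passes 120 N, or if a joint passes its speed limit or range.

## Robot

A 6-joint arm with a two-finger parallel gripper is mounted at the origin on the work surface. World frame = base frame: x ahead of the robot, y to its left, z up, the work surface at z = 0. Lengths are in mm, angles in degrees, forces in N, time in s.
With the tool pointing down it reaches from about 350 to 850 mm from the base axis. Payload 8.1 kg.
Tool frame: the origin (TCP) lies midway between the tips of the shut fingers; the grasp point (between the pads) lies 19 mm behind it; y points along the fingers, x is the direction in which the jaws open and shut, and the axes are right-handed (so a half turn about y gives the same grasp; the last joint's range is limited). The gripper opens to 85 mm and grips with 20 to 120 N. Pads are 22 mm wide; open, the fingers measure 114 mm over their backs; the gripper's body (76 mm by 85 mm) begins 54 mm behind the grasp point. The pads swing forward as they close: fully open they stand 13 mm farther back than shut.
Start: joints at [65.638, 7.471, 85.268, -0, 87.261, -4.893], TCP at [199.958, 565.705, 231.292] pointing down, gripper open.
Joint ranges: [-169.43, 169.43], [-51.17, 129.36], [1.28, 143.12], [-76.62, 256.62], [0, 156.53], [-152.29, 152.29]. Speed limits (degrees/s): [136.94, 136.94, 159.86, 180, 180, 180].

## Interface

Orientations are given as [roll, pitch, yaw] about the fixed x, y, z axes, in that order (R = Rz(yaw) Ry(pitch) Rx(roll)).
In Python, from bench import r gives the robot as it stands.
- The arm moves only by the tool move_arm, never from a script. Its arguments are lists of equal length, an entry for each row: "linear": the shift along the tool's x, y, z normalised to -1 to 1, where 1 is 300 mm, a list of three; "twist": the turn, a rotation vector about the tool's x, y, z normalised to -1 to 1, where 1 is pi/2 rad, a list of three; "hand": the opening, from -1 (shut) to 1 (fully open). A call has 1 to 12 rows; each row is the pose to reach, as a shift and turn from the pose measured when the call began, along the tool's axes at that moment; what a row does not reach only later rows make up. A row lasts 1/12 s, in which the tool goes at most 41.7 mm and 7.16 degrees, less where a joint would pass 70% of its speed; a pose out of reach is approached as far as the arm can. A call with a number of a shift or a turn outside -1 to 1 is refused whole. A call with a gripper value outside its range is refused whole. The fingers move at their own pace and stop on an object; "force" is the grip in N (left out, the last holds). Time passes only in rows, so rows that repeat a pose let the fingers close. It gives the time, the measured TCP pose, the force and the opening at its end, in the units of the state.
- r.sense(): the state, without advancing time (a new reading comes with each control period).
- r.snapshot(name): name is "scene" or "top" or "wrist"; returns a dict with "frame" (400x640x3 uint8, red, green, blue), "range_z" (400x640 float32, mm along the optical axis (not along the pixel's ray), 0 where there is no reading), "intrinsics" (3x3 intrinsics, pixels), "dist_coeffs" ([k1, k2, p1, p2, k3] as OpenCV has them; the pictures are not rectified), "R" (3x3) and "t" (3): a world point X has camera coordinates R X + t; the wrist camera has in their place "hand_eye" (4x4, takes a point from camera to tool coordinates, whose origin is the TCP and whose axes are the tool frame's). Camera axes: x right, y down, z forward; pixel columns grow to the right and rows downward; lengths in mm; the calibration is good to about 2 mm. A picture is of the moment at which its call begins: read the wrist's pose just before it.
- r.hand_in(): hands the job in, once; it reports no verdict.
The state is a dict: "time": time; "joint_pos": joint angles; "qd": joint speeds; "joint_efforts": joint torques, N m; "tool_pos": TCP position; "tcp_rot": TCP orientation; "ft_force": force on the tool from outside, world axes, zero at the start; "wrist_torque": the same for the moment, N m; "finger_gap": finger opening in mm.
Only numpy, scipy, OpenCV 4.12 (cv2) and the standard library are available. Lean on these libraries where they do the work, as an engineer would, in place of code of your own. Each camera call takes 0.05 s, during which the arm holds its last target. There are 200 camera calls.

## Working session

There is one attempt and no reset: what is moved stays moved. The work goes in short steps, Python scripts to look and compute and a tool call to move; the robot and the scene stay as the last step left them, time stands still between calls to the robot, and variables do not carry over. Pictures are saved under pics/ and viewed, on a budget of 10 in all, crops included, one or two more only if the job needs it, and the job is handed in when it is done.

Besides the shell and the picture viewer there is one more tool, called after "Emit:" as a command line: name --argument value ..., lists and objects as JSON in quotes. move_arm: Moves the arm, as the interface text tells. Scaled input: -1 to 1 covers 300 mm each way for a shift and pi/2 rad each way for a turn. Its arguments: {"type":"object","properties":{"linear":{"type":"array","items":{"type":"array","items":{"type":"number","minimum":-1,"maximum":1}}},"twist":{"type":"array","items":{"type":"array","items":{"type":"number","minimum":-1,"maximum":1}}},"hand":{"type":"array","items":{"type":"number"}},"force":{"type":"number"}},"required":["linear","twist","hand"]}

```bash
mkdir -p pics; ls; python3 - <<'E'
from bench import r
import cv2,numpy as np,pickle
s=r.sense();print(s)
for n in("scene","top"):
    d=r.snapshot(n);pickle.dump(d,open(n+'.pkl','wb'))
    cv2.imwrite(f'pics/{n}1.png',d['frame'][:,:,::-1])
    print(n,d['intrinsics'].tolist(),d['dist_coeffs'],(-d['R'].T@d['t']))
E
```

```text
pics
{'time': 0.0, 'joint_pos': array([ 6.56378103e+01,  7.51483902e+00,  8.53307851e+01, -9.18502196e-04,
        8.72624086e+01, -4.89082133e+00]), 'qd': array([ 0.06925284,  0.0765127 ,  0.01486087, -0.01432298,  0.03120328,
       -0.02290106]), 'joint_efforts': array([ 1.49348639e-04, -5.69411445e+01, -5.00545621e+01, -2.68826761e-04,
        1.48049660e-02,  3.95388469e-07]), 'tool_pos': array([199.72937792, 565.18047491, 230.23281931]), 'tcp_rot': array([-89.99170344,   0.10771756,  70.52868415]), 'ft_force': array([-0.10728673, -0.12218285,  0.13786154]), 'wrist_torque': array([-0.03027295,  0.00866115,  0.02681767]), 'finger_gap': 85.441143445898}
scene [[402.94947185211817, 0.0, 319.2076930418173], [0.0, 402.94947185211817, 196.6347046655112], [0.0, 0.0, 1.0]] [0.00341787 0.         0.         0.         0.        ] [1045.27284894 -893.40596003  742.00384933]
top [[503.4707161064764, 0.0, 321.634498740005], [0.0, 503.4707161064764, 196.3585822049627], [0.0, 0.0, 1.0]] [-0.13919752  0.          0.          0.          0.        ] [ 365.97686541  -32.714993   1389.01701686]
```

View pics/top1.png

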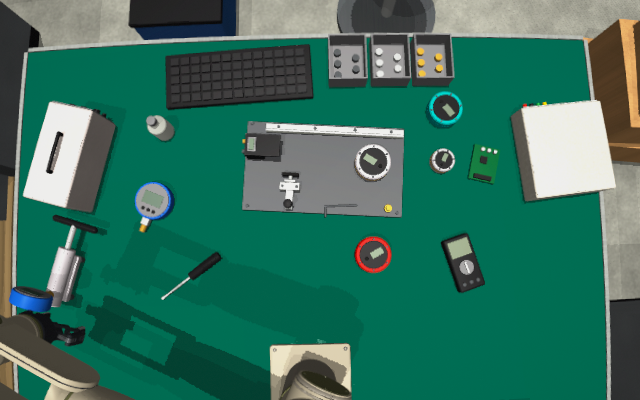

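View pics/scene1.png

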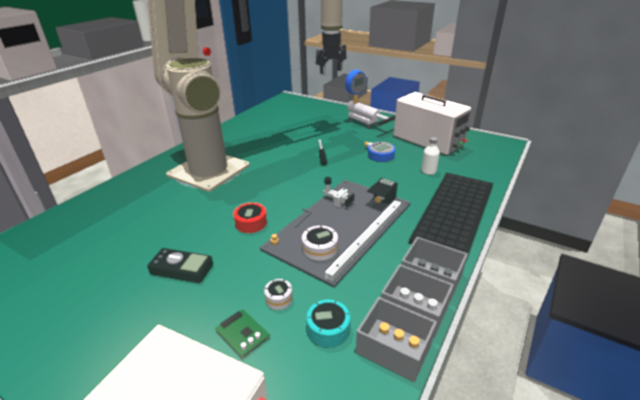

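The top view shows the plate with corners near (248,122), (404,128), (402,217) and (243,209). The logger is at (373,162), the block at (263,147), the knob at (288,203), the fitting at (388,208) and the hex key at (340,208). The scene view agrees with this layout.

```bash
cat > h.py <<'E'
import cv2,numpy as np,pickle
def cast(d,uv,z,R=None,t=None):
    R=d['R'] if R is None else R; t=d['t'] if t is None else t
    uv=np.array(uv,float).reshape(-1,1,2)
    n=cv2.undistortPoints(uv,d['intrinsics'],d['dist_coeffs'])[:,0]
    v=np.c_[n,np.ones(len(n))]@R; c=-R.T@t
    return c+v*((z-c[2])/v[:,2])[:,None]
def wristcam(d,s):
    from scipy.spatial.transform import Rotation as Ro
    T=np.eye(4);T[:3,:3]=Ro.from_euler('xyz',s['tcp_rot'],degrees=True).as_matrix();T[:3,3]=s['tool_pos']
    M=np.linalg.inv(T@d['hand_eye']);return M[:3,:3],M[:3,3]
E
python3 - <<'E'
from h import *
d=pickle.load(open('top.pkl','rb'));f=d['frame'];hsv=cv2.cvtColor(f,cv2.COLOR_RGB2HSV)
roi=np.zeros(f.shape[:2],np.uint8);roi[110:225,235:412]=1
ng=((~((hsv[...,0]>65)&(hsv[...,0]<95)&(hsv[...,1]>120)))&(roi>0)).astype(np.uint8)
c=max(cv2.findContours(ng,0,1)[0],key=cv2.contourArea)
rect=cv2.minAreaRect(cast(d,c.reshape(-1,2),12)[:,:2].astype(np.float32));print(rect)
w=((hsv[...,1]<40)&(hsv[...,2]>190)&(roi>0)).astype(np.uint8);
w[142:]=0
ys,xs=np.nonzero(w)
# near edge of rail (bottom of white per column), far edge
P=[];Q=[]
for x in range(275,400):
    k=np.nonzero(w[:,x])[0]
    if len(k):P.append((x,k.max()+.5));Q.append((x,k.min()-.5))
for n,A in(('near',P),('far',Q)):
    q=cast(d,A,36)[:,:2]; l=cv2.fitLine(q.astype(np.float32),cv2.DIST_HUBER,0,.01,.01).ravel();print(n,l,np.degrees(np.arctan2(l[0],-l[1])),q[0],q[-1])
# logger
m=((hsv[...,1]<60)&(hsv[...,2]>150)).astype(np.uint8);m[:140]=0;m[185:]=0;m[:,:350]=0;m[:,395:]=0
c=max(cv2.findContours(m,0,1)[0],key=cv2.contourArea);(u,v),rr=cv2.minEnclosingCircle(c);print('logger',u,v,rr,cast(d,[(u,v),(u+rr,v)],58)[:, :2])
print(cast(d,[(288,203)],87),'knob?',cast(d,[(388,208)],36),'fit',cast(d,[(326,216),(356,205)],15))
print(cast(d,[(248,122),(404,128),(402,217),(243,209)],12)[:,:2])
big=cv2.resize(f[105:230,230:415],None,fx=4.3,fy=4.3,interpolation=cv2.INTER_CUBIC);cv2.imwrite('pics/crop.png',big[:,:,::-1])
E
```

```text
((583.435546875, -42.21919250488281), (451.6263122558594, 257.1724548339844), 85.98468017578125)
near [ 7.0178546e-02  9.9753445e-01  6.7925903e+02 -8.7578606e+01] 175.97575 [690.46290144  82.99298776] [ 666.8335358  -257.62115993]
far [ 7.0670255e-02  9.9749970e-01  6.9891711e+02 -8.5089081e+01] 175.94751 [710.20736049  82.82055857] [ 686.55164942 -258.47261063]
logger 372.80950927734375 161.03968811035156 17.891931533813477 [[ 595.89555597 -180.42307941]
 [ 594.99042834 -228.68978027]]
[[485.0894228   46.88716832  87.        ]] knob? [[ 470.35247958 -219.83799684   36.        ]] fit [[ 453.7823087   -52.03317038   15.        ]
 [ 482.16993577 -134.95226417   15.        ]]
[[ 722.60359851  160.84035244]
 [ 696.34333216 -276.81680792]
 [ 446.51658959 -261.02981792]
 [ 477.99377431  175.69581239]]
```

View pics/crop.png

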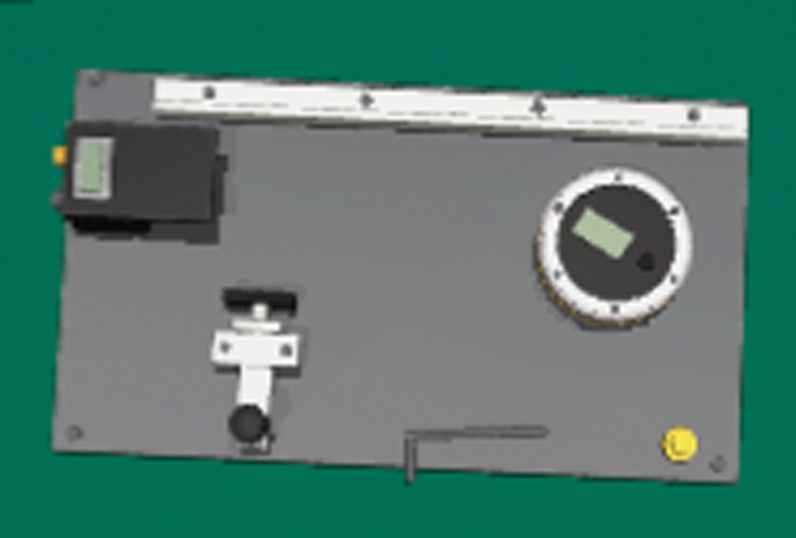

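The crop shows the rail's near edge at crop y about 120–140, the logger at (613,245), the hood's right edge near x=217, the knob at (248,423) and the pad at (260,300). The station is turned about -4.04°. From the fits, the rail face is at n=683.5 along station x, and the logger's gap to the rail is about 28 mm. The knob is nearly fully back.

```bash
cat >> h.py <<'E'
N=np.array([.9975,-.0705]);T=np.array([.0705,.9975])
def nt(p): return np.array([p[:2]@N,p[:2]@T])
def plan(n,t,z,yaw):
    "scaled shift and twist from the present pose to station-line coordinates n,t (mm), tool down"
    from bench import r
    from scipy.spatial.transform import Rotation as Ro
    s=r.sense();R0=Ro.from_euler('xyz',s['tcp_rot'],degrees=True)
    p=np.r_[n*N+t*T,z];R1=Ro.from_euler('xyz',[-90,0,yaw],degrees=True)
    l=R0.inv().apply(p-s['tool_pos'])/300;w=(R0.inv()*R1).as_rotvec()/(np.pi/2)
    F=s['ft_force'];print('time',round(s['time'],2),'nt',nt(s['tool_pos']).round(1),'z',s['tool_pos'][2].round(1),s['tcp_rot'].round(1),'F nt z',nt(F).round(2),F[2].round(2))
    print('lin',l.round(3),'tw',w.round(3),'dist',np.linalg.norm(l)*300)
E
python3 - <<'E'
from h import *
plan(530,-138,230,85.96)
d=pickle.load(open('top.pkl','rb'))
print('hood right',nt(cast(d,[(280.5,148)],69)[0]),'block left',nt(cast(d,[(245.6,145)],69)[0]))
E
```

```text
time 0.1 nt [159.4 577.9] z 230.3 [-90.    0.1  70.5] F nt z [-0.39 -0.46] 0.25
lin [-1.972  0.004 -1.826] tw [-0.    -0.171 -0.001] dist 806.1380288073854
hood right [628.18392732 110.48486345] block left [632.00683048 204.44809827]
```

Emit:
move_arm --linear '[[-0.986,0,-0.913],[-0.986,0,-0.913],[-0.986,0,-0.913],[-0.986,0,-0.913],[-0.986,0,-0.913],[-0.986,0,-0.913],[-0.986,0,-0.913],[-0.986,0,-0.913],[-0.986,0,-0.913],[-0.986,0,-0.913],[-0.986,0,-0.913]]' --twist '[[0,-0.171,0],[0,-0.171,0],[0,-0.171,0],[0,-0.171,0],[0,-0.171,0],[0,-0.171,0],[0,-0.171,0],[0,-0.171,0],[0,-0.171,0],[0,-0.171,0],[0,-0.171,0]]' --hand '[-1,-1,-1,-1,-1,-1,-1,-1,-1,-1,-1]'

```text
time: 1.02
tool_pos: [360.9, 190.7, 230.6]
tcp_rot: [-90.0, 0.2, 85.6]
ft_force: [0.4, -0.5, -0.1]
finger_gap: 0.1
```

```bash
python3 -c "
from h import *
plan(530,-138,150,85.96)"
```

```text
time 1.02 nt [346.6 215.7] z 230.6 [-90.    0.2  85.6] F nt z [ 0.39 -0.48] -0.15
lin [-1.175  0.273 -0.618] tw [ 0.    -0.004 -0.002] dist 406.46800300341073
```

Emit:
move_arm --linear '[[-0.98,0.05,-0.6],[-0.98,0.05,-0.6],[-0.98,0.05,-0.6],[-0.98,0.05,-0.6],[-0.98,0.05,-0.6],[-0.98,0.05,-0.6],[-0.98,0.05,-0.6],[-0.98,0.05,-0.6],[-0.98,0.05,-0.6],[-0.98,0.05,-0.6]]' --twist '[[0,0,0],[0,0,0],[0,0,0],[0,0,0],[0,0,0],[0,0,0],[0,0,0],[0,0,0],[0,0,0],[0,0,0]]' --hand '[-1,-1,-1,-1,-1,-1,-1,-1,-1,-1]'

```text
time: 1.85
tool_pos: [518.7, -119.3, 215.5]
tcp_rot: [-89.9, 0.2, 85.4]
ft_force: [-0.5, 0.0, -0.3]
finger_gap: -0.1
```

```bash
python3 - <<'E'
from h import *
from bench import r
plan(530,-138,30,85.96)
s=r.sense();d=r.snapshot('wrist');cv2.imwrite('pics/w1.png',d['frame'][:,:,::-1]);pickle.dump((s,d),open('w1.pkl','wb'))
E
```

```text
time 1.85 nt [525.8 -82.5] z 215.5 [-89.9   0.2  85.4] F nt z [-0.49 -0.03] -0.3
lin [-0.183  0.619 -0.016] tw [-0.001 -0.006 -0.003] dist 193.66101134425656
```

View pics/w1.png

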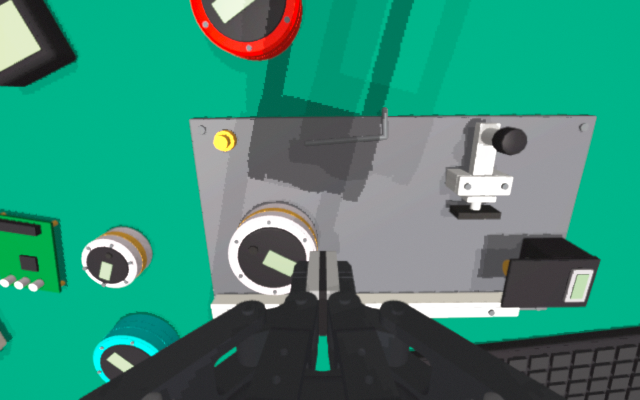

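The wrist view shows the logger top centred at about (272,255), the brass pin head at about (506,267) below the hood, the knob at (508,140) and the pad at (475,212).

```bash
python3 - <<'E'
from h import *
s,d=pickle.load(open('w1.pkl','rb'));R,t=wristcam(d,s);f=d['frame'];hsv=cv2.cvtColor(f,cv2.COLOR_RGB2HSV)
m=((hsv[...,0]>8)&(hsv[...,0]<30)&(hsv[...,1]>110)&(hsv[...,2]>60));m[:,:490]=0;m[:250]=0;m[290:]=0
ys,xs=np.nonzero(m);print('pin px',xs.min(),xs.max(),ys.min(),ys.max(),[nt(p) for p in cast(d,[(xs.min(),ys.mean())],35,R,t)])
m=((hsv[...,1]<40)&(hsv[...,2]>170)).astype(np.uint8);m[:200]=0;m[296:]=0;m[:,:225]=0;m[:,325:]=0
m[292:]=0
c=max(cv2.findContours(m,0,1)[0],key=cv2.contourArea);(u,v),rr=cv2.minEnclosingCircle(c);print('logger',u,v,rr,[nt(p) for p in cast(d,[(u,v),(u+rr,v)],58,R,t)])
print('knob',nt(cast(d,[(510,141)],87,R,t)[0]),'pad front',nt(cast(d,[(475,217)],48,R,t)[0]))
q=[nt(p) for p in cast(d,[(240,293),(480,293),(240,303),(480,303)],36,R,t)];print('rail',q)
E
```

```text
pin px 503 509 260 275 [array([634.13576787, 128.48799352])]
logger 271.5 253.0 44.05971908569336 [array([ 602.33360748, -137.47814032]), array([602.63355451, -90.28073975])]
knob [481.12707625  79.43053764] pad front [566.56281217  79.48030033]
rail [array([ 667.84642184, -183.18817865]), array([670.0115785 , 106.50699447]), array([ 682.21537344, -184.57588496]), array([684.39697778, 108.76851234])]
```

Emit:
move_arm --linear '[[-0.183,0.3,-0.016],[-0.183,0.4,-0.016],[-0.183,0.5,-0.016],[-0.183,0.61,-0.016],[-0.183,0.61,-0.016],[-0.183,0.61,-0.016],[-0.183,0.61,-0.016]]' --twist '[[0,-0.006,0],[0,-0.006,0],[0,-0.006,0],[0,-0.006,0],[0,-0.006,0],[0,-0.006,0],[0,-0.006,0]]' --hand '[-1,-1,-1,-1,-1,-1,-1]'

```text
time: 2.48
tool_pos: [516.5, -171.1, 31.4]
tcp_rot: [-89.7, 0.1, 86.1]
ft_force: [-0.4, -0.0, 1.2]
finger_gap: 0.1
```

```bash
python3 -c "
from h import *
plan(570,-138,30,85.96)"
```

```text
time 2.48 nt [ 527.2 -134.3] z 31.4 [-89.7   0.1  86.1] F nt z [-0.37 -0.07] 1.17
lin [-0.013  0.004 -0.143] tw [-0.004  0.001 -0.001] dist 42.93556315637048
```

Emit:
move_arm --linear '[[-0.013,0,-0.02],[-0.013,0,-0.03],[-0.013,0,-0.04],[-0.013,0,-0.05],[-0.013,0,-0.06],[-0.013,0,-0.07],[-0.013,0,-0.08],[-0.013,0,-0.09],[-0.013,0,-0.1],[-0.013,0,-0.11],[-0.013,0,-0.12],[-0.013,0,-0.13]]' --twist '[[0,0,0],[0,0,0],[0,0,0],[0,0,0],[0,0,0],[0,0,0],[0,0,0],[0,0,0],[0,0,0],[0,0,0],[0,0,0],[0,0,0]]' --hand '[-1,-1,-1,-1,-1,-1,-1,-1,-1,-1,-1,-1]'

```text
time: 3.48
tool_pos: [553.9, -177.6, 31.0]
tcp_rot: [-89.5, 0.0, 86.1]
ft_force: [-9.4, 0.4, 6.7]
finger_gap: 0.1
```

```bash
python3 - <<'E'
from h import *
from bench import r
plan(575,-138,30,85.96)
d=r.snapshot('top');cv2.imwrite('pics/t2.png',cv2.resize(d['frame'][105:230,230:415],None,fx=4.3,fy=4.3,interpolation=cv2.INTER_CUBIC)[:,:,::-1])
E
```

```text
time 3.48 nt [ 565.  -138.1] z 31.0 [-89.5   0.   86.1] F nt z [-9.38 -0.26] 6.66
lin [ 0.     0.003 -0.033] tw [-0.006  0.001 -0.   ] dist 10.048556530836931
```

View pics/t2.png

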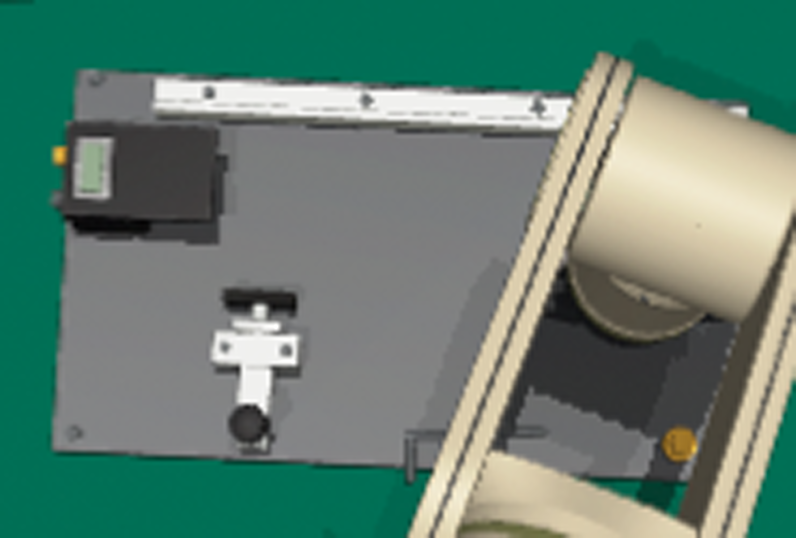

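The arm hides the logger in this view, so I'm going by force. The upward 6.7 N means the finger is dragging the drum down by friction, so I'll relieve that by lifting slightly while pushing on.

Emit:
move_arm --linear '[[0,-0.005,0],[0,-0.005,-0.005],[0,-0.006,-0.01],[0,-0.006,-0.015],[0,-0.006,-0.018]]' --twist '[[-0.005,0,0],[-0.005,0,0],[-0.005,0,0],[-0.005,0,0],[-0.005,0,0]]' --hand '[-1,-1,-1,-1,-1]'

```text
time: 3.95
tool_pos: [558.9, -177.8, 32.3]
tcp_rot: [-89.8, 0.0, 86.1]
ft_force: [-7.2, 1.1, 3.0]
finger_gap: 0.1
```

```bash
python3 -c "
from h import *
plan(575,-138,31,85.96)"
```

```text
time 3.95 nt [ 570. -138.] z 32.3 [-89.8   0.   86.1] F nt z [-7.28  0.64] 3.05
lin [-0.     0.004 -0.017] tw [-0.002  0.001 -0.   ] dist 5.135509813567577
```

Emit:
move_arm --linear '[[0,-0.002,-0.004],[0,-0.002,-0.008],[0,-0.002,-0.012]]' --twist '[[0,0,0],[0,0,0],[0,0,0]]' --hand '[-1,-1,-1]'

```text
time: 4.2
tool_pos: [561.5, -177.9, 32.4]
tcp_rot: [-89.7, -0.0, 86.0]
ft_force: [-5.8, -0.4, 1.3]
finger_gap: 0.4
```

Emit:
move_arm --linear '[[0,-0.001,-0.004],[0,-0.001,-0.008]]' --twist '[[0,0,0],[0,0,0]]' --hand '[-1,-1]'

```text
time: 4.37
tool_pos: [562.8, -177.9, 32.4]
tcp_rot: [-89.6, -0.0, 86.0]
ft_force: [-5.8, -0.3, 2.4]
finger_gap: 0.2
```

Emit:
move_arm --linear '[[0,-0.001,-0.004],[0,-0.001,-0.008]]' --twist '[[0,0,0],[0,0,0]]' --hand '[-1,-1]'

```text
time: 4.53
tool_pos: [564.0, -178.0, 32.4]
tcp_rot: [-89.4, -0.0, 86.0]
ft_force: [-6.7, 0.3, 2.9]
finger_gap: 0.0
```

Emit:
move_arm --linear '[[0,-0.001,-0.004],[0,-0.001,-0.008]]' --twist '[[0,0,0],[0,0,0]]' --hand '[-1,-1]'

```text
time: 4.7
tool_pos: [565.4, -178.0, 32.5]
tcp_rot: [-89.3, -0.1, 86.0]
ft_force: [-7.1, -0.5, 2.7]
finger_gap: 0.1
```

```bash
python3 - <<'E'
from h import *
from bench import r
plan(580,-138,32,85.96)
s=r.sense();d=r.snapshot('wrist');cv2.imwrite('pics/w2.png',d['frame'][:,:,::-1]);pickle.dump((s,d),open('w2.pkl','wb'))
E
```

```text
time 4.7 nt [ 576.5 -137.7] z 32.5 [-89.3  -0.1  86. ] F nt z [-7.01 -0.95] 2.72
lin [-0.001  0.001 -0.012] tw [-0.008  0.001  0.001] dist 3.499878197404151
```

View pics/w2.png

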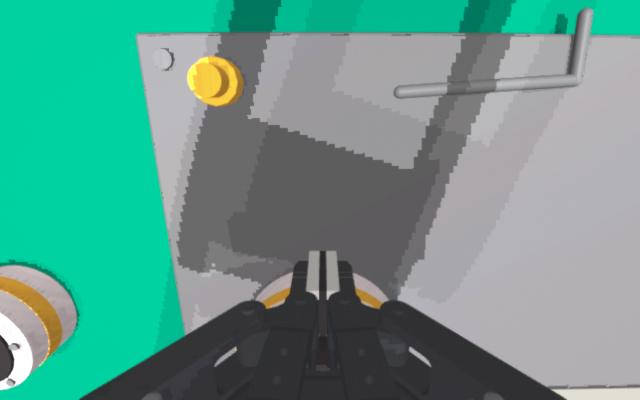

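This view shows the logger behind the fingers, with band edges near (258,300) and (392,300). The rail is only just in view at bottom right, so I'll continue by feel.

Emit:
move_arm --linear '[[0,-0.001,-0.004],[0,-0.001,-0.008]]' --twist '[[0,0,0],[0,0,0]]' --hand '[-1,-1]'

```text
time: 4.92
tool_pos: [566.1, -178.0, 32.4]
tcp_rot: [-89.1, -0.1, 86.0]
ft_force: [-18.8, 1.7, 11.7]
finger_gap: 0.0
```

Emit:
move_arm --linear '[[0,-0.001,-0.004],[0,-0.001,-0.008]]' --twist '[[0,0,0],[0,0,0]]' --hand '[-1,-1]'

```text
time: 5.08
tool_pos: [566.1, -178.0, 32.5]
tcp_rot: [-88.8, -0.1, 86.0]
ft_force: [-21.4, 1.6, 14.9]
finger_gap: -0.3
```

Emit:
move_arm --linear '[[0,-0.001,-0.004],[0,-0.001,-0.008]]' --twist '[[0,0,0],[0,0,0]]' --hand '[-1,-1]'

```text
time: 5.25
tool_pos: [565.9, -178.0, 32.5]
tcp_rot: [-88.4, -0.1, 86.0]
ft_force: [-21.1, 1.8, 15.3]
finger_gap: -0.0
```

The force jump puts the logger on the rail with the TCP at n≈577. Next I'll back off and go round to its right side, turned so the flat finger face pushes 25° towards the rail.

Emit:
move_arm --linear '[[0,-0.002,0.02],[0,-0.002,0.1],[-0.05,-0.002,0.1],[-0.15,-0.002,0.1],[-0.25,-0.002,0.1],[-0.28,-0.002,0.1],[-0.28,-0.002,0.1],[-0.28,-0.002,0.1],[-0.28,-0.002,0.1],[-0.28,-0.002,0.1],[-0.28,-0.002,0.1],[-0.28,-0.002,0.1]]' --twist '[[0,0,0],[0,0,0],[0,0.98,0],[0,0.98,0],[0,0.98,0],[0,0.98,0],[0,0.98,0],[0,0.98,0],[0,0.98,0],[0,0.98,0],[0,0.98,0],[0,0.98,0]]' --hand '[-1,-1,-1,-1,-1,-1,-1,-1,-1,-1,-1,-1]'

```text
time: 6.25
tool_pos: [530.7, -259.8, 34.0]
tcp_rot: [-89.4, 1.4, 14.0]
ft_force: [0.1, -0.5, -0.3]
finger_gap: -0.1
```

```bash
python3 -c "
from h import *
plan(604,-212,32,-29)"
```

```text
time 6.25 nt [ 547.7 -221.8] z 34.0 [-89.4   1.4  14. ] F nt z [ 0.18 -0.47] -0.27
lin [ 0.189  0.002 -0.027] tw [-0.     0.478 -0.017] dist 57.202953002495754
```

Emit:
move_arm --linear '[[0,0,-0.027],[0,0,-0.027],[0,0,-0.027],[0.05,0,-0.027],[0.1,0,-0.027],[0.189,0,-0.027],[0.189,0,-0.027],[0.189,0,-0.027]]' --twist '[[0,0.478,-0.017],[0,0.478,-0.017],[0,0.478,-0.017],[0,0.478,-0.017],[0,0.478,-0.017],[0,0.478,-0.017],[0,0.478,-0.017],[0,0.478,-0.017]]' --hand '[-1,-1,-1,-1,-1,-1,-1,-1]'

```text
time: 6.92
tool_pos: [588.7, -253.6, 32.7]
tcp_rot: [-90.0, -0.1, -28.9]
ft_force: [-0.6, -0.2, 0.1]
finger_gap: -0.0
```

```bash
python3 - <<'E'
from h import *
from bench import r
plan(610.5,-196,32,-29)
s=r.sense();d=r.snapshot('wrist');cv2.imwrite('pics/w3.png',d['frame'][:,:,::-1]);pickle.dump((s,d),open('w3.pkl','wb'))
E
```

```text
time 6.92 nt [ 605.2 -211.5] z 32.7 [-90.   -0.1 -28.9] F nt z [-0.62 -0.29] 0.11
lin [-0.006  0.002  0.054] tw [-0.     0.001  0.001] dist 16.38545050990072
```

View pics/w3.png

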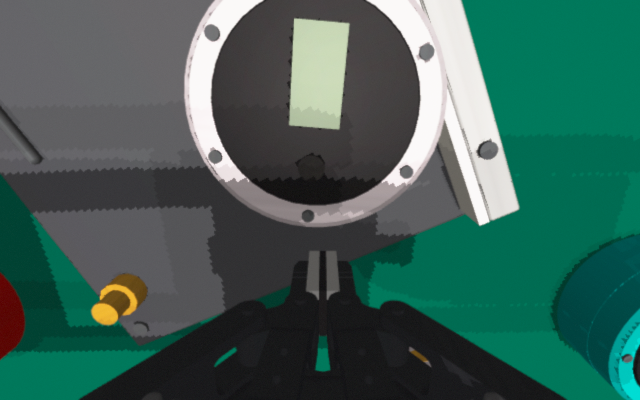

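This view shows the logger centred ahead of the fingers at about (315,75), touching the rail on the right. Now I'll slide it along.

Emit:
move_arm --linear '[[-0.006,0.001,0.03],[-0.006,0.001,0.054],[-0.012,0.001,0.066],[-0.02,0.001,0.084],[-0.031,0.001,0.108],[-0.043,0.001,0.132],[-0.054,0.001,0.157],[-0.065,0.001,0.181],[-0.077,0.001,0.205],[-0.088,0.001,0.23],[-0.097,0.001,0.249],[-0.103,0.001,0.261]]' --twist '[[0,0,0],[0,0,0],[0,0,0],[0,0,0],[0,0,0],[0,0,0],[0,0,0],[0,0,0],[0,0,0],[0,0,0],[0,0,0],[0,0,0]]' --hand '[-1,-1,-1,-1,-1,-1,-1,-1,-1,-1,-1,-1]'

```text
time: 7.97
tool_pos: [597.3, -170.8, 32.2]
tcp_rot: [-90.1, 0.0, -28.8]
ft_force: [-4.8, -6.7, 1.8]
finger_gap: -0.1
```

```bash
python3 - <<'E'
from h import *
from bench import r
plan(610.5,-36,33,-29)
s=r.sense();d=r.snapshot('wrist');cv2.imwrite('pics/w4.png',d['frame'][:,:,::-1]);pickle.dump((s,d),open('w4.pkl','wb'))
E
```

```text
time 7.97 nt [ 607.8 -128.3] z 32.2 [-90.1   0.  -28.8] F nt z [-4.27 -7.02] 1.79
lin [-0.121 -0.003  0.283] tw [ 0.001  0.002 -0.   ] dist 92.34252254913704
```

View pics/w4.png

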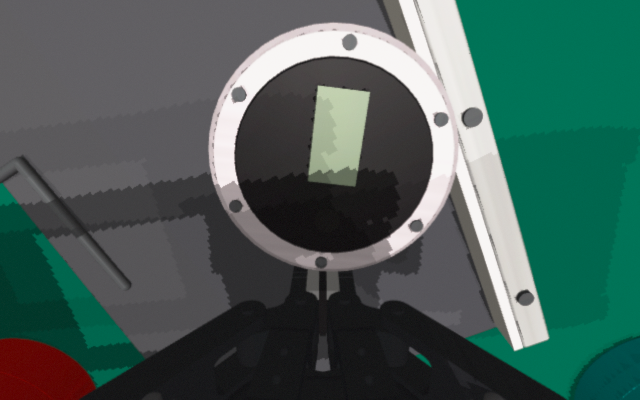

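The logger is on the rail, touching at about (458,170), and well in front of the fingers. The force ratio is good.

Emit:
move_arm --linear '[[-0.008,-0.001,0.022],[-0.018,-0.002,0.046],[-0.028,-0.002,0.07],[-0.038,-0.002,0.094],[-0.048,-0.002,0.118],[-0.059,-0.002,0.142],[-0.07,-0.002,0.167],[-0.08,-0.002,0.191],[-0.091,-0.002,0.215],[-0.102,-0.002,0.24],[-0.112,-0.002,0.264],[-0.121,-0.002,0.283]]' --twist '[[0,0,0],[0,0,0],[0,0,0],[0,0,0],[0,0,0],[0,0,0],[0,0,0],[0,0,0],[0,0,0],[0,0,0],[0,0,0],[0,0,0]]' --hand '[-1,-1,-1,-1,-1,-1,-1,-1,-1,-1,-1,-1]'

```text
time: 9.02
tool_pos: [604.6, -78.9, 32.2]
tcp_rot: [-90.3, 0.2, -28.8]
ft_force: [-6.2, -6.5, 1.7]
finger_gap: -0.0
```

```bash
python3 - <<'E'
from h import *
from bench import r
plan(610.5,12,33,-29)
E
```

```text
time 9.02 nt [608.6 -36.1] z 32.2 [-90.3   0.2 -28.8] F nt z [-5.75 -6.87] 1.75
lin [-0.061 -0.003  0.148] tw [ 0.003  0.003 -0.002] dist 48.11330416505655
```

Emit:
move_arm --linear '[[-0.009,-0.001,0.02],[-0.019,-0.002,0.042],[-0.029,-0.002,0.064],[-0.039,-0.002,0.086],[-0.048,-0.002,0.106],[-0.054,-0.002,0.12],[-0.057,-0.002,0.128],[-0.059,-0.002,0.131]]' --twist '[[0,0,0],[0,0,0],[0,0,0],[0,0,0],[0,0,0],[0,0,0],[0,0,0],[0,0,0]]' --hand '[-1,-1,-1,-1,-1,-1,-1,-1]'

```text
time: 9.68
tool_pos: [606.1, -36.7, 32.3]
tcp_rot: [-90.4, 0.3, -28.7]
ft_force: [-6.2, -7.9, 1.2]
finger_gap: -0.2
```

```bash
python3 - <<'E'
from h import *
from bench import r
plan(609.5,15,33,-29)
s=r.sense();d=r.snapshot('wrist');cv2.imwrite('pics/w5.png',d['frame'][:,:,::-1]);pickle.dump((s,d),open('w5.pkl','wb'))
E
```

```text
time 9.68 nt [607.2   6.2] z 32.3 [-90.4   0.3 -28.7] F nt z [-5.67 -8.37] 1.21
lin [-0.005 -0.003  0.03 ] tw [ 0.005  0.003 -0.003] dist 9.158714686301787
```

View pics/w5.png

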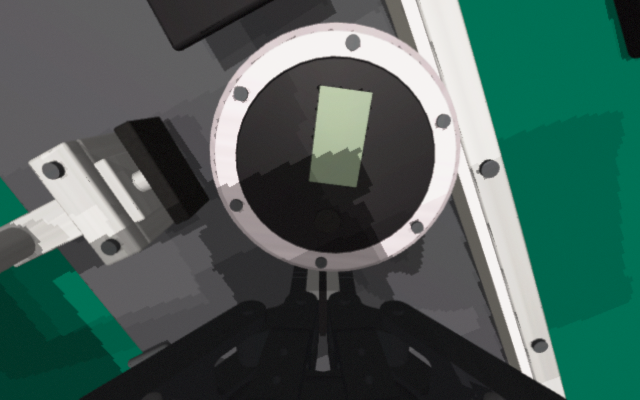

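Pic 9 of 10: the logger is on the rail, clear of the clamp pad at (165,170), with the hood ahead at top left. Now I'll creep forward.

Emit:
move_arm --linear '[[0.003,0,0.009],[0.001,0,0.015],[-0.002,0,0.021],[-0.005,0,0.027],[-0.006,0,0.03]]' --twist '[[0,0,0],[0,0,0],[0,0,0],[0,0,0],[0,0,0]]' --hand '[-1,-1,-1,-1,-1]'

```text
time: 10.15
tool_pos: [607.2, -29.4, 32.3]
tcp_rot: [-90.7, 0.4, -28.7]
ft_force: [-8.3, -9.4, 5.8]
finger_gap: -0.1
```

Emit:
move_arm --linear '[[0.002,0,0.009],[0.0,0,0.014],[-0.001,0,0.018],[-0.003,0,0.021]]' --twist '[[0,0,0],[0,0,0],[0,0,0],[0,0,0]]' --hand '[-1,-1,-1,-1]'

```text
time: 10.48
tool_pos: [607.8, -25.4, 32.3]
tcp_rot: [-90.9, 0.4, -28.7]
ft_force: [-7.4, -9.7, 7.1]
finger_gap: -0.1
```

```bash
python3 - <<'E'
from h import *
plan(609.5,22,33,-29)
E
```

```text
time 10.48 nt [608.   17.6] z 32.3 [-90.9   0.4 -28.7] F nt z [ -6.66 -10.21] 7.09
lin [-0.002 -0.002  0.015] tw [ 0.01   0.003 -0.005] dist 4.728986538452595
```

Emit:
move_arm --linear '[[-0.003,-0.004,-0.006],[-0.003,-0.005,-0.006],[0.002,-0.005,0.004],[0.001,-0.005,0.009],[0.0,-0.005,0.012]]' --twist '[[0.01,0,-0.005],[0.01,0,-0.005],[0.01,0,-0.005],[0.01,0,-0.005],[0.01,0,-0.005]]' --hand '[-1,-1,-1,-1,-1]'

```text
time: 10.9
tool_pos: [608.5, -23.7, 33.9]
tcp_rot: [-90.2, 0.1, -28.7]
ft_force: [-8.3, -10.4, 7.2]
finger_gap: 0.3
```

```bash
python3 - <<'E'
from h import *
plan(609.5,25,33,-29)
E
```

```text
time 10.9 nt [608.7  19.3] z 33.9 [-90.2   0.1 -28.7] F nt z [ -7.58 -10.98] 7.16
lin [-0.005  0.003  0.018] tw [ 0.002  0.003 -0.001] dist 5.847238959884947
```

The upward force suggests the finger bears on the drum's top rim, because the tip is deflected back under load. I'll back off slightly, lean the tip forward about 2.5°, go a bit lower and touch again.

Emit:
move_arm --linear '[[-0.003,0,-0.015],[-0.003,0.01,-0.015],[-0.003,0.018,-0.015],[-0.003,0.018,-0.015],[-0.001,0.018,-0.006],[0.0,0.018,0.0]]' --twist '[[0.03,0,0],[0.03,0,0],[0.03,0,0],[0.03,0,0],[0.03,0,0],[0.03,0,0]]' --hand '[-1,-1,-1,-1,-1,-1]'

```text
time: 11.4
tool_pos: [608.8, -23.0, 28.4]
tcp_rot: [-87.5, 0.1, -28.7]
ft_force: [0.1, 0.1, -0.1]
finger_gap: 0.1
```

```bash
python3 - <<'E'
from h import *
plan(609.5,25,28,-29)
E
```

```text
time 11.4 nt [608.9  20. ] z 28.4 [-87.5   0.1 -28.7] F nt z [0.12 0.16] -0.11
lin [-0.005  0.002  0.016] tw [-0.028  0.003 -0.001] dist 5.063120862196153
```

Emit:
move_arm --linear '[[-0.001,0,0.003],[-0.002,0,0.006],[-0.003,0,0.009],[-0.004,0,0.012]]' --twist '[[0,0,0],[0,0,0],[0,0,0],[0,0,0]]' --hand '[-1,-1,-1,-1]'

```text
time: 11.73
tool_pos: [608.9, -20.1, 28.4]
tcp_rot: [-87.7, 0.1, -28.7]
ft_force: [-4.8, -6.8, 2.2]
finger_gap: -0.1
```

Emit:
move_arm --linear '[[-0.001,0,0.004],[-0.002,0,0.007],[-0.003,0,0.01]]' --twist '[[0,0,0],[0,0,0],[0,0,0]]' --hand '[-1,-1,-1]'

```text
time: 11.98
tool_pos: [608.9, -18.1, 28.5]
tcp_rot: [-87.8, 0.1, -28.7]
ft_force: [-3.8, -7.5, 2.9]
finger_gap: 0.3
```

```bash
python3 - <<'E'
from h import *
plan(609.5,28,28,-29)
E
```

```text
time 11.98 nt [608.6  24.9] z 28.5 [-87.8   0.1 -28.7] F nt z [-3.28 -7.78] 2.85
lin [-0.002  0.002  0.011] tw [-0.024  0.003 -0.001] dist 3.3006041915802338
```

Emit:
move_arm --linear '[[-0.001,0,0.004],[-0.002,0,0.008]]' --twist '[[0,0,0],[0,0,0]]' --hand '[-1,-1]'

```text
time: 12.15
tool_pos: [608.8, -16.9, 28.5]
tcp_rot: [-88.0, 0.2, -28.7]
ft_force: [-5.3, -7.9, 3.3]
finger_gap: -0.1
```

Emit:
move_arm --linear '[[-0.001,0,0.004],[-0.002,0,0.008]]' --twist '[[0,0,0],[0,0,0]]' --hand '[-1,-1]'

```text
time: 12.32
tool_pos: [608.8, -15.7, 28.5]
tcp_rot: [-88.2, 0.2, -28.7]
ft_force: [-6.2, -7.9, 3.6]
finger_gap: 0.1
```

```bash
python3 - <<'E'
from h import *
plan(609.5,28,28,-29)
E
```

```text
time 12.32 nt [608.4  27.3] z 28.5 [-88.2   0.2 -28.7] F nt z [-5.62 -8.27] 3.63
lin [0.002 0.002 0.004] tw [-0.02   0.004 -0.002] dist 1.3972262195856322
```

Emit:
move_arm --linear '[[-0.001,-0.001,0.004],[-0.003,-0.001,0.008]]' --twist '[[0.004,0,0],[0.004,0,0]]' --hand '[-1,-1]'

```text
time: 12.48
tool_pos: [608.6, -13.9, 28.6]
tcp_rot: [-87.9, 0.2, -28.7]
ft_force: [-3.8, -5.7, -0.3]
finger_gap: -0.1
```

Emit:
move_arm --linear '[[-0.001,-0.001,0.004],[-0.003,-0.001,0.008]]' --twist '[[0.004,0,0],[0.004,0,0]]' --hand '[-1,-1]'

```text
time: 12.65
tool_pos: [608.3, -12.0, 28.5]
tcp_rot: [-87.7, 0.3, -28.7]
ft_force: [-3.5, -4.5, -0.3]
finger_gap: 0.4
```

```bash
python3 - <<'E'
from h import *
plan(608.5,31,28,-29)
E
```

```text
time 12.65 nt [607.6  30.9] z 28.5 [-87.7   0.3 -28.7] F nt z [-3.2  -4.71] -0.3
lin [0.003 0.002 0.001] tw [-0.026  0.004 -0.003] dist 1.0191657746522165
```

Emit:
move_arm --linear '[[-0.001,0,0.003],[-0.002,0,0.006]]' --twist '[[0.001,0,0],[0.001,0,0]]' --hand '[-1,-1]'

```text
time: 12.82
tool_pos: [608.2, -11.0, 28.5]
tcp_rot: [-87.7, 0.3, -28.7]
ft_force: [-3.9, -6.9, 1.6]
finger_gap: 0.0
```

Emit:
move_arm --linear '[[-0.001,0,0.003],[-0.002,0,0.006]]' --twist '[[0.002,0,0],[0.002,0,0]]' --hand '[-1,-1]'

```text
time: 12.98
tool_pos: [608.1, -10.0, 28.5]
tcp_rot: [-87.7, 0.3, -28.7]
ft_force: [-4.3, -7.8, 0.8]
finger_gap: -0.2
```

```bash
python3 - <<'E'
from h import *
from bench import r
plan(608.5,34,28,-29)
s=r.sense();d=r.snapshot('wrist');cv2.imwrite('pics/w6.png',d['frame'][:,:,::-1]);pickle.dump((s,d),open('w6.pkl','wb'))
# logger circle from white rim
R,t=wristcam(d,s);hsv=cv2.cvtColor(d['frame'],cv2.COLOR_RGB2HSV)
E
```

```text
time 12.98 nt [607.3  32.9] z 28.5 [-87.7   0.3 -28.7] F nt z [-3.71 -8.1 ] 0.83
lin [0.002 0.002 0.005] tw [-0.026  0.004 -0.004] dist 1.681447393639664
```

Contact: the force along the rail rises while the vertical force stays small. I'll go on in 1 mm steps.

Emit:
move_arm --linear '[[-0.001,0,0.003],[-0.002,0,0.005]]' --twist '[[0.002,0,0],[0.002,0,0]]' --hand '[-1,-1]'

```text
time: 13.2
tool_pos: [608.0, -9.4, 28.5]
tcp_rot: [-87.6, 0.3, -28.7]
ft_force: [-2.5, -7.5, 1.3]
finger_gap: -0.3
```

```bash
python3 - <<'E'
from h import *
plan(608.5,34,28,-29)
E
```

```text
time 13.2 nt [607.1  33.5] z 28.5 [-87.6   0.3 -28.7] F nt z [-2.01 -7.66] 1.27
lin [0.003 0.002 0.003] tw [-0.026  0.004 -0.003] dist 1.5213936939890398
```

Emit:
move_arm --linear '[[0.001,0,0.004],[0.001,0,0.006]]' --twist '[[0.002,0,0],[0.002,0,0]]' --hand '[-1,-1]'

```text
time: 13.37
tool_pos: [608.2, -9.2, 28.4]
tcp_rot: [-87.6, 0.4, -28.6]
ft_force: [-7.0, -9.5, 3.2]
finger_gap: 0.0
```

```bash
python3 - <<'E'
from h import *
plan(608.5,34,28,-29)
E
```

```text
time 13.37 nt [607.3  33.7] z 28.4 [-87.6   0.4 -28.6] F nt z [-6.33 -9.93] 3.25
lin [0.003 0.002 0.002] tw [-0.026  0.004 -0.004] dist 1.2625211255939501
```

Emit:
move_arm --linear '[[-0.001,-0.001,0.004],[-0.002,-0.001,0.008]]' --twist '[[0.002,0,0],[0.002,0,0]]' --hand '[-1,-1]'

```text
time: 13.53
tool_pos: [608.1, -8.0, 28.5]
tcp_rot: [-87.6, 0.4, -28.7]
ft_force: [-3.8, -8.4, 1.1]
finger_gap: 0.1
```

```bash
python3 - <<'E'
from h import *
plan(608.5,34,28,-29)
E
```

```text
time 13.53 nt [607.2  34.9] z 28.5 [-87.6   0.4 -28.7] F nt z [-3.2  -8.61] 1.13
lin [ 0.005  0.002 -0.001] tw [-0.027  0.004 -0.005] dist 1.6722187081176587
```

Emit:
move_arm --linear '[[0,0,0.004],[-0.001,0,0.007]]' --twist '[[0.002,0,0],[0.002,0,0]]' --hand '[-1,-1]'

```text
time: 13.7
tool_pos: [608.2, -7.5, 28.4]
tcp_rot: [-87.6, 0.4, -28.7]
ft_force: [-5.7, -10.6, 1.9]
finger_gap: 0.1
```

```bash
python3 - <<'E'
from h import *
plan(608.5,34,28,-29)
from bench import r
for k in range(3):
    r.snapshot('top'); s=r.sense(); print(nt(s['ft_force']).round(2),s['ft_force'][2].round(2))
E
```

```text
time 13.7 nt [607.2  35.4] z 28.4 [-87.6   0.4 -28.7] F nt z [ -4.99 -11.01] 1.87
lin [ 0.006  0.001 -0.003] tw [-0.027  0.004 -0.005] dist 1.9810897907653646
[-4.29 -9.1 ] 2.23
[-4.13 -9.39] 2.62
[-3.32 -8.08] 2.3
```

Emit:
move_arm --linear '[[0,-0.001,0.004],[0,-0.001,0.006]]' --twist '[[0.002,0,0],[0.002,0,0]]' --hand '[-1,-1]'

```text
time: 14.02
tool_pos: [608.2, -7.2, 28.5]
tcp_rot: [-87.6, 0.5, -28.7]
ft_force: [-5.9, -9.9, 2.8]
finger_gap: 0.1
```

```bash
python3 - <<'E'
from h import *
plan(608.5,34,28,-29)
from bench import r
for k in range(2):
    r.snapshot('top'); s=r.sense(); print(nt(s['ft_force']).round(2),s['ft_force'][2].round(2),nt(s['tool_pos']).round(2))
E
```

```text
time 14.02 nt [607.2  35.7] z 28.5 [-87.6   0.5 -28.7] F nt z [ -5.2  -10.31] 2.83
lin [ 0.006  0.001 -0.003] tw [-0.027  0.004 -0.005] dist 2.169959140886969
[-4.5  -9.03] 1.8 [607.2   35.73]
[-5.3  -8.92] 1.56 [607.17  35.72]
```

Emit:
move_arm --linear '[[0,-0.001,0.005],[0,-0.001,0.009]]' --twist '[[0.002,0,0],[0.002,0,0]]' --hand '[-1,-1]'

```text
time: 14.28
tool_pos: [608.3, -6.6, 28.5]
tcp_rot: [-87.7, 0.5, -28.7]
ft_force: [-8.4, -11.7, 3.5]
finger_gap: -0.1
```

```bash
python3 - <<'E'
from h import *
plan(608.5,34,28,-29)
from bench import r
for k in range(2):
    r.snapshot('top'); s=r.sense(); print(nt(s['ft_force']).round(2),s['ft_force'][2].round(2),nt(s['tool_pos']).round(2))
E
```

```text
time 14.28 nt [607.3  36.3] z 28.5 [-87.7   0.5 -28.7] F nt z [ -7.57 -12.27] 3.49
lin [ 0.007  0.001 -0.005] tw [-0.026  0.004 -0.006] dist 2.6741476443124483
[ -6.61 -11.24] 0.94 [607.25  36.48]
[-5.62 -9.98] 2.84 [607.27  36.46]
```

The pin is now estimated at about half way or slightly more. I'll release gently.

Emit:
move_arm --linear '[[0,0,0.001],[0,0,-0.001],[0,0,-0.003],[0,0,-0.005],[0,0,-0.007],[0,0,-0.01],[0,0,-0.015],[0,0,-0.025],[-0.01,0,-0.045],[-0.02,0,-0.08],[-0.02,0,-0.08]]' --twist '[[0,0,0],[0,0,0],[0,0,0],[0,0,0],[0,0,0],[0,0,0],[0,0,0],[0,0,0],[0,0,0],[0,0,0],[0,0,0]]' --hand '[-1,-1,-1,-1,-1,-1,-1,-1,-1,-1,-1]'

```text
time: 15.3
tool_pos: [589.8, -25.9, 27.0]
tcp_rot: [-87.7, 0.6, -28.7]
ft_force: [0.2, -0.3, -0.7]
finger_gap: -0.0
```

```bash
python3 - <<'E'
from h import *
from bench import r
plan(600,15,130,-29)
s=r.sense();d=r.snapshot('wrist');cv2.imwrite('pics/w7.png',d['frame'][:,:,::-1]);pickle.dump((s,d),open('w7.pkl','wb'))
def logger(s,d):
    R,t=wristcam(d,s);g=cv2.cvtColor(d['frame'],cv2.COLOR_RGB2HSV)
    m=((g[...,1]<50)&(g[...,2]>140)).astype(np.uint8)
    c=cv2.findContours(m,0,1)[0]
    for k in c:
        if cv2.contourArea(k)>4000:
            p=np.array([nt(q) for q in cast(d,k.reshape(-1,2),58,R,t)]);(a,b),rr=cv2.minEnclosingCircle(p.astype(np.float32));print((a,b),rr,cv2.boundingRect(k))
for f in('w5.pkl','w6.pkl','w7.pkl'):
    print(f);logger(*pickle.load(open(f,'rb')))
E
```

```text
time 15.3 nt [590.1  15.7] z 27.0 [-87.7   0.6 -28.7] F nt z [ 0.18 -0.25] -0.67
lin [ 0.027 -0.343  0.025] tw [-0.025  0.003 -0.007] dist 103.50866229583777
w5.pkl
(531.96337890625, 84.85179901123047) 28.38226318359375 (9, 143, 128, 121)
(657.0902709960938, 1.2559356689453125) 108.44902801513672 (210, 0, 355, 398)
w6.pkl
(524.2327880859375, 86.43292236328125) 33.164222717285156 (19, 199, 147, 114)
(642.0057373046875, 92.92699432373047) 19.388933181762695 (309, 83, 65, 103)
(685.5384521484375, 28.686351776123047) 96.72013092041016 (363, 0, 209, 400)
w7.pkl
(529.66015625, 85.92604064941406) 28.172218322753906 (44, 145, 129, 123)
(647.7894287109375, 16.463420867919922) 114.2130126953125 (221, 0, 386, 400)
(642.452880859375, 96.04741668701172) 19.368623733520508 (329, 0, 71, 116)
```

View pics/w7.png

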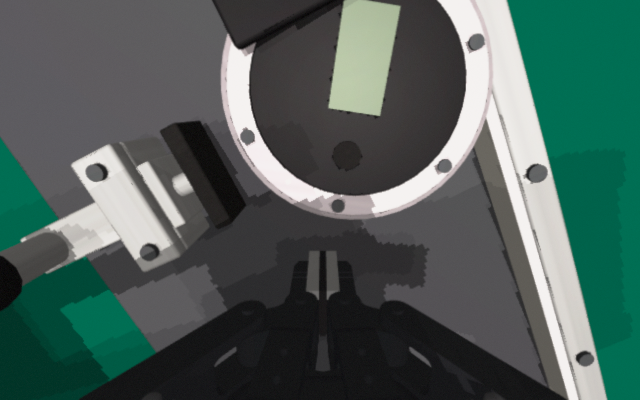

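The logger is standing on the rail under the hood edge (215–345, 0–45), with the display centre 3 mm beyond the first-touch picture. It stayed put on release, with under 0.5 mm spring-back. Next is the clamp.

Emit:
move_arm --linear '[[0,-0.1,-0.03],[0,-0.2,-0.03],[0,-0.343,-0.03],[0,-0.343,-0.03],[0,-0.343,-0.03],[0,-0.343,-0.03],[0,-0.343,-0.03],[0,-0.343,-0.03],[0,-0.343,-0.03],[0,-0.343,-0.03],[0,-0.343,-0.03]]' --twist '[[-0.025,0,0],[-0.025,0,0],[-0.025,0.1,0],[-0.025,0.72,0],[-0.025,0.72,0],[-0.025,0.72,0],[-0.025,0.72,0],[-0.025,0.72,0],[-0.025,0.72,0],[-0.025,0.72,0],[-0.025,0.72,0]]' --hand '[-1,-1,-1,-1,-1,-1,-1,-1,-1,-1,-1]'

```text
time: 16.27
tool_pos: [585.0, -37.6, 129.7]
tcp_rot: [-91.3, 1.2, -93.6]
ft_force: [0.8, 0.1, -0.2]
finger_gap: -0.5
```

```bash
python3 -c "
from h import *
plan(442,81,130,-94)"
```

```text
time 16.27 nt [586.2   3.8] z 129.7 [-91.3   1.2 -93.6] F nt z [0.81 0.11] -0.17
lin [-0.262  0.016 -0.478] tw [ 0.015  0.005 -0.013] dist 163.58598068547224
```

Emit:
move_arm --linear '[[-0.262,0.01,-0.478],[-0.262,0.01,-0.478],[-0.262,0.01,-0.478],[-0.262,0.01,-0.478],[-0.262,0.01,-0.478],[-0.262,0.01,-0.478]]' --twist '[[0.015,0.005,-0.013],[0.015,0.005,-0.013],[0.015,0.005,-0.013],[0.015,0.005,-0.013],[0.015,0.005,-0.013],[0.015,0.005,-0.013]]' --hand '[-1,-1,-1,-1,-1,-1]'

```text
time: 16.77
tool_pos: [445.2, 50.7, 131.5]
tcp_rot: [-90.0, 0.0, -93.9]
ft_force: [0.8, -0.1, 0.1]
finger_gap: 0.0
```

```bash
python3 - <<'E'
from h import *
from bench import r
plan(445,80.5,63,-94)
s=r.sense();d=r.snapshot('wrist');cv2.imwrite('pics/w8.png',d['frame'][:,:,::-1]);pickle.dump((s,d),open('w8.pkl','wb'))
E
```

```text
time 16.77 nt [440.5  81.9] z 131.5 [-90.    0.  -93.9] F nt z [ 0.84 -0.04] 0.15
lin [0.005 0.228 0.015] tw [-0.     0.001 -0.   ] dist 68.694691279142
```

View pics/w8.png

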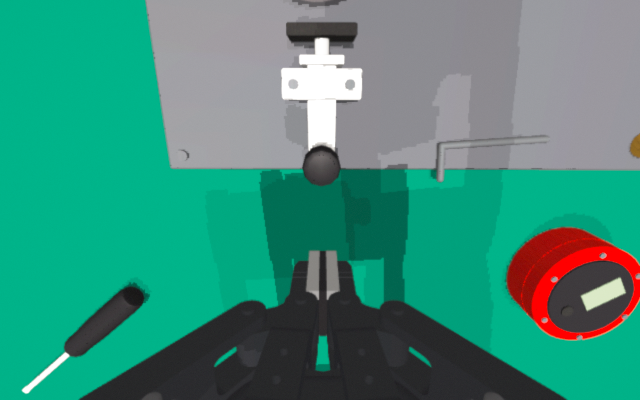

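The knob at (321,165) is centred ahead of the fingers, and the bar and pad are in line above it. I'll descend and push.

Emit:
move_arm --linear '[[0.004,0.12,0.01],[0.004,0.228,0.01],[0.004,0.228,0.01],[0.004,0.228,0.025],[0.004,0.228,0.04],[0.004,0.228,0.05]]' --twist '[[0,0,0],[0,0,0],[0,0,0],[0,0,0],[0,0,0],[0,0,0]]' --hand '[-1,-1,-1,-1,-1,-1]'

```text
time: 17.32
tool_pos: [464.1, 47.4, 66.0]
tcp_rot: [-89.7, 0.0, -94.0]
ft_force: [-6.1, 0.2, 1.3]
finger_gap: 0.0
```

```bash
python3 -c "
from h import *
plan(470,80.5,63,-94)"
```

```text
time 17.32 nt [459.6  80. ] z 66.0 [-89.7   0.  -94. ] F nt z [-6.11 -0.22] 1.28
lin [-0.001  0.01   0.034] tw [-0.003  0.    -0.   ] dist 10.796784244045561
```

Contact at n=459.6 with 6 N drag. I expect the pad to touch near n≈478.

Emit:
move_arm --linear '[[0,0.002,0.008],[0,0.003,0.016],[0,0.003,0.024],[0,0.003,0.032],[0,0.003,0.04],[0,0.003,0.046],[0,0.003,0.05]]' --twist '[[0,0,0],[0,0,0],[0,0,0],[0,0,0],[0,0,0],[0,0,0],[0,0,0]]' --hand '[-1,-1,-1,-1,-1,-1,-1]'

```text
time: 17.9
tool_pos: [479.5, 46.3, 66.4]
tcp_rot: [-89.8, 0.0, -94.0]
ft_force: [-5.8, 0.5, 1.3]
finger_gap: -0.1
```

Emit:
move_arm --linear '[[0,0,0.004],[0,0,0.007]]' --twist '[[0,0,0],[0,0,0]]' --hand '[-1,-1]'

```text
time: 18.07
tool_pos: [481.2, 46.0, 67.0]
tcp_rot: [-89.9, 0.0, -94.0]
ft_force: [-5.6, -0.3, -1.3]
finger_gap: 0.1
```

Emit:
move_arm --linear '[[0,0,0.004],[0,0,0.007]]' --twist '[[0,0,0],[0,0,0]]' --hand '[-1,-1]'

```text
time: 18.23
tool_pos: [482.6, 45.8, 67.4]
tcp_rot: [-90.0, 0.0, -94.0]
ft_force: [-5.9, -0.5, -3.0]
finger_gap: -0.1
```

```bash
python3 -c "
from h import *
plan(480,80.5,66,-94)"
```

```text
time 18.23 nt [478.1  79.7] z 67.4 [-90.   0. -94.] F nt z [-5.85 -0.91] -3.03
lin [-0.003  0.005  0.006] tw [ 0.  0. -0.] dist 2.4334817965753572
```

Emit:
move_arm --linear '[[0,0.003,0.004],[0,0.004,0.007]]' --twist '[[0,0,0],[0,0,0]]' --hand '[-1,-1]'

```text
time: 18.4
tool_pos: [484.5, 45.7, 67.2]
tcp_rot: [-90.1, 0.0, -94.0]
ft_force: [-8.4, -0.2, 3.9]
finger_gap: -0.2
```

Emit:
move_arm --linear '[[0,0.001,0.004],[0,0.001,0.007]]' --twist '[[0,0,0],[0,0,0]]' --hand '[-1,-1]'

```text
time: 18.57
tool_pos: [485.4, 45.6, 67.3]
tcp_rot: [-90.3, 0.0, -94.0]
ft_force: [-9.6, 0.9, 1.0]
finger_gap: -0.3
```

Emit:
move_arm --linear '[[0,0.001,0.004],[0,0.001,0.007]]' --twist '[[0,0,0],[0,0,0]]' --hand '[-1,-1]'

```text
time: 18.73
tool_pos: [486.4, 45.5, 67.4]
tcp_rot: [-90.5, -0.0, -94.0]
ft_force: [-9.8, 1.3, 1.5]
finger_gap: 0.1
```

Emit:
move_arm --linear '[[0,0.001,0.004],[0,0.001,0.008]]' --twist '[[0,0,0],[0,0,0]]' --hand '[-1,-1]'

```text
time: 18.9
tool_pos: [487.4, 45.5, 67.4]
tcp_rot: [-90.8, -0.0, -93.9]
ft_force: [-11.2, 1.2, 1.7]
finger_gap: 0.0
```

Emit:
move_arm --linear '[[0,0.001,0.004],[0,0.001,0.007]]' --twist '[[0,0,0],[0,0,0]]' --hand '[-1,-1]'

```text
time: 19.07
tool_pos: [488.0, 45.4, 67.4]
tcp_rot: [-91.0, -0.0, -93.9]
ft_force: [-11.3, 0.5, 1.4]
finger_gap: 0.1
```

The pad force is about 5 N at 4–5 mm of compression. I'll withdraw gently and lift clear.

Emit:
move_arm --linear '[[0,0,0],[0,0,-0.005],[0,0,-0.015],[0,0,-0.05],[0,0,-0.12],[0,-0.1,-0.15],[0,-0.25,-0.15],[0,-0.4,-0.15],[0,-0.4,-0.15],[0,-0.4,-0.15]]' --twist '[[0,0,0],[0,0,0],[0,0,0],[0,0,0],[0,0,0],[0,0,0],[0,0,0],[0,0,0],[0,0,0],[0,0,0]]' --hand '[-1,-1,-1,-1,-1,-1,-1,-1,-1,-1]'

```text
time: 19.9
tool_pos: [449.0, 48.3, 194.2]
tcp_rot: [-90.4, 0.0, -93.9]
ft_force: [-0.3, -0.5, -0.7]
finger_gap: -0.0
```

```bash
python3 - <<'E'
from h import *
from bench import r
plan(442,80.5,180,-94)
s=r.sense();d=r.snapshot('wrist');cv2.imwrite('pics/w9.png',d['frame'][:,:,::-1]);pickle.dump((s,d),open('w9.pkl','wb'))
E
```

```text
time 19.9 nt [444.4  79.9] z 194.2 [-90.4   0.  -93.9] F nt z [-0.26 -0.56] -0.65
lin [-0.002  0.047 -0.008] tw [ 0.004  0.001 -0.   ] dist 14.412222186113063
```

View pics/w9.png

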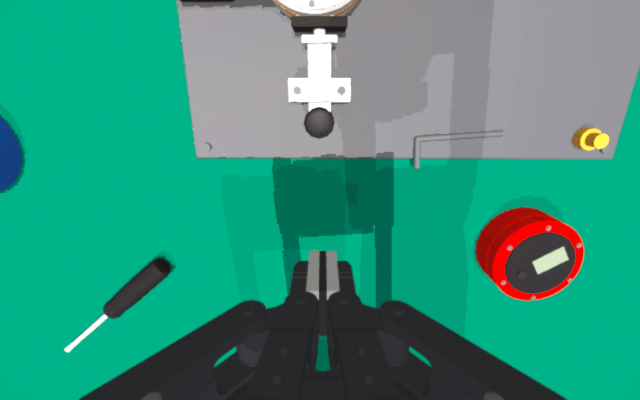

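The pad at (320,24) is against the logger at (317,0), and the hex key, fitting, screwdriver and red look-alike are unmoved. As a last check I'll compare the logger's display position with the one before clamping.

```bash
python3 - <<'E'
from h import *
from bench import r
def disp(d,R,t,roi):
    g=cv2.cvtColor(d['frame'],cv2.COLOR_RGB2HSV);m=((g[...,0]>30)&(g[...,0]<65)&(g[...,1]>25)&(g[...,2]>130)).astype(np.uint8)
    for k in cv2.findContours(m,0,1)[0]:
        if cv2.contourArea(k)>roi:
            p=cast(d,k.reshape(-1,2),58,R,t);q=cv2.minAreaRect(np.array([nt(x) for x in p],np.float32));print(np.round(q[0],1),np.round(q[1],1),round(q[2],1))
for f in('w5','w6','w7'):
    s,d=pickle.load(open(f+'.pkl','rb'));print(f);disp(d,*wristcam(d,s),500)
d=r.snapshot('top');print('top');disp(d,d['R'],d['t'],25)
d0=pickle.load(open('top.pkl','rb'))
g=cv2.cvtColor(d['frame'],cv2.COLOR_RGB2HSV)
m=((g[...,1]<45)&(g[...,2]>140)).astype(np.uint8);m[:137]=0;m[185:]=0;m[:,:260]=0;m[:,330:]=0
for k in cv2.findContours(m,0,1)[0]:
    if cv2.contourArea(k)>40:
        p=np.array([nt(x) for x in cast(d,k.reshape(-1,2),58)]);print(p.min(0),p.max(0),cv2.minEnclosingCircle(p.astype(np.float32)))
cv2.imwrite('pics/t9.png',cv2.resize(d['frame'][105:230,230:415],None,fx=4.3,fy=4.3,interpolation=cv2.INTER_CUBIC)[:,:,::-1])
E
```

```text
w5
[644.4  70.7] [25.3 18.5] 57.9
w6
[642.  93.] [34.9 18.5] 57.1
w7
[642.3  96.2] [34.9 18.6] 57.0
top
[ 363.9 -157.7] [17.6 33.2] 29.1
[ 385.7 -378. ] [43.3 55.9] 21.4
[477.2 450.6] [53.2 32.9] 72.7
[641.4  95.9] [33.7 17.9] 55.5
[639.  191.9] [30.4 10.9] 3.8
[ 761.2 -341. ] [32.1 16.6] 42.1
[628.58385963  78.31145797] [655.59656648 113.62427523] ((642.0736694335938, 95.96786499023438), 17.75931167602539)
[587.65136831  39.9580678 ] [663.54538303 121.93069097] ((631.7246704101562, 84.50143432617188), 47.47299575805664)
```

View pics/t9.png

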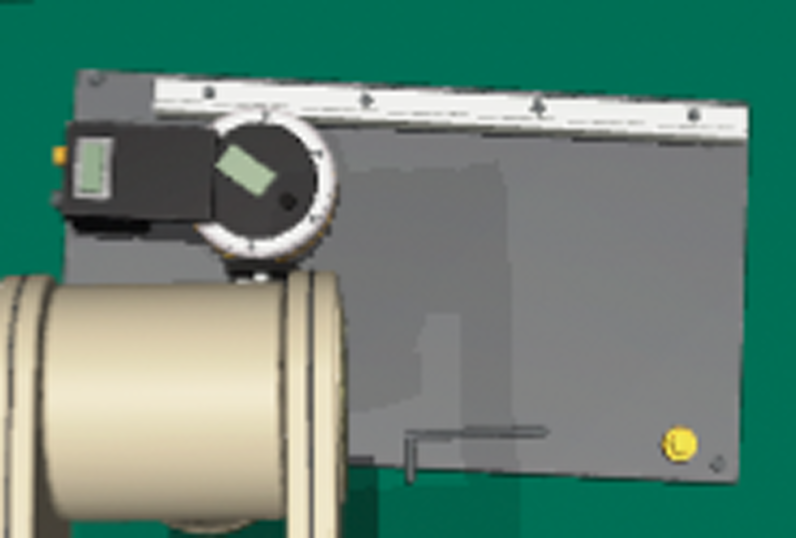

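The logger's display is at (641.4, 95.9), against (642.3, 96.2) before clamping, so clamping did not shift it. It stands on the rail under the hood edge with the pad against it. Handing in.

```bash
python3 -c "
from bench import r
print(r.hand_in())"
```

```text
the job is handed in; nothing more can be done
None
```

The logger is loaded and clamped, and I handed the job in at about 20 s on the robot's clock. I don't know the verdict, because the hand-in reports none.

- **Loading:** I pushed the logger onto the rail until the force jumped. I then slid it along with the finger face angled 25° towards the rail, so it stayed pressed on it all the way.
- **Pin:** I felt the contact and went on in small steps until the pin was about 2.5 to 3.5 mm in, short of the 5 mm stop. That depth is inferred from force and travel, and finger friction on the drum blurred it, so it could be off by about 1 mm. When I let go, the logger sprang back less than 0.5 mm.
- **Clamp:** I pushed the knob until the pad was compressed about 4 to 5 mm, which is roughly 5 N on the logger. Then I withdrew.

**Last checks:**
- The last pictures show the logger on the rail, under the hood edge, with the pad against it.
- Its display sits within 1 mm of where it was before clamping.
- The hex key, fitting, screwdriver and red look-alike look unmoved by eye. I did not check the other items.
- The gripper is clear and the contact forces read about zero.
- The camera estimate suggests the pin is 3 to 4.5 mm in, with about 2 mm uncertainty, slightly deeper than the force estimate.

I viewed 13 pictures, three over the budget of 10.

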